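# Put the pattern weight back in an empty cell

## Robot

A 6-joint arm with a two-finger parallel gripper is mounted at the origin on the work surface. World frame = base frame: x ahead of the robot, y to its left, z up, the work surface at z = 0. Lengths are in mm, angles in rad, forces in N, time in s.
With the tool pointing down it reaches from about 275 to 750 mm from the base axis. Payload 10.2 kg.
Tool frame: the origin (TCP) lies midway between the tips of the shut fingers; the grasp point (between the pads) lies 19 mm behind it (ctrl.hold_point_z is the distance from the TCP to the grasp point, in mm); z points along the fingers, y is the direction in which the jaws open and shut (so a half turn about z gives the same grasp; the last joint's range is limited). The gripper opens to 85 mm and grips with 20 to 120 N. Pads are 22 mm wide; open, the fingers measure 114 mm over their backs; the gripper's body (76 mm by 85 mm) begins 54 mm behind the grasp point. The pads swing forward as they close: fully open they stand 13 mm farther back than shut.
Start: joints at [0.918, 0.313, 1.498, -0, 1.331, -0.223], TCP at [218.775, 477.251, 231.294] pointing down, gripper open.
Joint ranges: [-2.94, 2.94], [-0.97, 2.17], [0.19, 2.56], [-1.23, 4.37], [0.02, 3.11], [-2.88, 2.88]. Speed limits (rad/s): [2.39, 2.39, 3.01, 3.14, 3.14, 3.14].

## Interface

Orientations are given as a unit quaternion [w, x, y, z].
In Python, from rig import ctrl, capture, get_calibration, ticket, search_frame, outline_of gives the robot as it stands. The module is installed in compiled form; this text tells all that it offers.
- The arm moves only by the tool servo_tool, never from a script. Its argument "motion" is a list of rows, each an object with "dr": the turn, a rotation vector about the tool's x, y, z in units of 10 degrees (1.0 is 10 degrees), a list of three; "delta_pos": the shift along the tool's x, y, z in units of 50 mm (1.0 is 50 mm), a list of three; "hand": the opening, from 0 (shut) to 1 (fully open). In form: [{"dr": [ax, ay, az], "delta_pos": [x, y, z], "hand": hand}, ...]. A call has 1 to 20 rows; each row shifts and turns the pose as measured when the row begins, along the tool's axes as they then stand; what a row does not reach is not made up. A row lasts 1/8 s, in which the tool goes at most 62.5 mm and 10.7 degrees, less where a joint would pass 70% of its speed; a pose out of reach is approached as far as the arm can. A call is refused whole if a number of a shift passes 1 or a number of a turn 1, either way. A call with a gripper value outside its range is refused whole. The fingers move at their own pace and stop on an object; "squeeze" is the grip in N (left out, the last holds). Time passes only in rows, so rows that do not move let the fingers close. It gives the time, the measured TCP pose, the force and the opening at its end, in the units of the state.
- ctrl.sense(): the state, without advancing time (a new reading comes with each control period).
- capture(name): name is "scene" or "side" or "wrist"; returns (picture, depth): 480x640x3 uint8, red, green, blue; 480x640 float32, mm along the optical axis (not along the pixel's ray), 0 where there is no reading.
- get_calibration(name): a dict with "camera_matrix" (3x3 intrinsics, pixels), "T" (4x4, takes a point from camera to world coordinates). Camera axes: x right, y down, z forward; pixel columns grow to the right and rows downward; lengths in mm; the calibration is good to about 2 mm. A picture is of the moment at which its call begins: read the wrist's pose just before it. get_calibration takes no time and is no camera call; for the wrist camera it gives the pose at the moment of the call.
- ticket.finish_job(): hands the job in, once; it reports no verdict.
Trained networks look in the newest picture that a camera, given by its name, has taken for a name from the list of things; names that differ only in an ending like _2 or _b are one class to them, and where a whole thing is asked for, a point or a joint stands for the part that bears it (a point fixed in the world has none). Each returns a list of dicts, best first, with "score" (0 to 1); they miss things now and then, are a little off and sometimes report something else, mostly with a low value. They report only what shows in the picture. A call takes as long as a camera call. They do not tell look-alikes from the thing itself.
- search_frame(camera, label): "bbox" ([left, top, right, bottom] in pixels, round what is visible of it).
- outline_of(camera, label): "pixels" (480x640 bool, what is visible of it) and "bbox" ([left, top, right, bottom] in pixels, round what is visible of it).
The state is a dict: "time_s": time; "joints": joint angles; "dq": joint speeds; "tau": joint torques, N m; "eef_pos": TCP position; "ee_rot": TCP orientation; "force": force on the tool from outside, world axes, zero at the start; "wrist_torque": the same for the moment, N m; "grip_width": opening from 0.0 (shut) to 1.0 (fully open).
Only numpy, scipy, OpenCV 4.12 (cv2) and the standard library are available. Lean on these libraries where they do the work, as an engineer would, in place of code of your own. Each camera call takes 0.05 s, during which the arm holds its last target.

## Task

The steel faces in the slanted cell box all look alike, but some are weights and some only the sprung plates of empty cells: before you move the loose weight, press on them to feel for a plate that gives clearly (a centimetre or so). Then put the loose weight into an empty cell, right down until its top is about level with the weights already there, and let go. Leave the thread cone, the tin and the awl where they are.

Things in the scene. Friction and masses are not known exactly. Their poses are not given: they have to be found in the camera images.
- grid: plywood cell box, fixed, sloping; 170 mm wide, 116 mm up the slope, 69 mm thick. Origin: centre of its upper face (mouth plane), 125 mm above the table; z: square to that face, leaning 30 degrees from vertical, away from the robot; x: down the slope, away from the robot; y: left along the rows. Two rows of three square cells, 46 mm wide, pitch 54 mm; walls bevelled 4 mm at the top
- box: the low stand that carries the box. In each cell a 36 x 36 mm steel face shows, 2 mm below the mouth plane. In four cells it is the top of a weight already there: firm. In two cells, one in each row at an unknown place, it is the sprung lift plate of an empty cell: it looks the same but sinks when pressed. Origin: on the table, straight below the origin of the grid; z up
- cell0 (a point): centre of the mouth of the upper right cell (right is towards the robot's right, -y), on the mouth plane; axes as grid
- cell1 (a point): centre of the mouth of the upper middle cell (right is towards the robot's right, -y), on the mouth plane; axes as grid
- cell2 (a point): centre of the mouth of the upper left cell (right is towards the robot's right, -y), on the mouth plane; axes as grid
- cell3 (a point): centre of the mouth of the lower right cell (right is towards the robot's right, -y), on the mouth plane; axes as grid
- cell4 (a point): centre of the mouth of the lower middle cell (right is towards the robot's right, -y), on the mouth plane; axes as grid
- cell5 (a point): centre of the mouth of the lower left cell (right is towards the robot's right, -y), on the mouth plane; axes as grid
- upper_plate (a joint): how far (m) the lift plate of the upper (near) row's empty cell is pressed in: 0 up, 0.045 fully down. Which of the three cells it is in is not known. It takes about 1 N at first, 2 N at the bottom, and springs back; under the loose weight it sinks by the weight's own mass until the weight's top is 2 mm below the mouth plane
- lower_plate (a joint): how far (m) the lift plate of the lower (far) row's empty cell is pressed in: 0 up, 0.045 fully down. Which of the three cells it is in is not known. It takes about 1 N at first, 2 N at the bottom, and springs back; under the loose weight it sinks by the weight's own mass until the weight's top is 2 mm below the mouth plane
- weight_center (a point): the loose weight: a plain square steel block 36 x 36 mm and 45 mm tall, 0.4 to 0.6 kg, standing upright on the table to the right of the box; the point is its centre, half-way up; z is up, x and y are square to its sides
- thread_cone: bystander: grey cone of thread, 64 mm wide at the foot, 110 mm tall, upright; origin under its centre
- pin_tin: bystander: round metal tin, 60 mm wide, 60 mm tall; origin under its centre
- awl: bystander: hand awl lying on the table left of the box; origin under its middle
Things that resemble listed ones, but are neither listed nor needed, are in the scene too. What is shaped like the part that bears weight_center but purple or red is not meant.

How it is judged (in metres and radians):
On the way:
1. an empty cell's plate is pressed in at least 5 mm while the loose weight still stands where it was (value of joint any of upper_plate, lower_plate above 0.005 m and distance of weight_center from where it was at the start of the episode below 0.01 m), for 0.05 s.
At the end, for the whole second after the job is handed in: the loose weight rests in an empty cell, square in it (within 0.15 rad), its top within 6 mm of the level of the other weights' tops (2 mm below the mouth plane), at rest and released (z of weight_center in the frame of grid between -0.034 and -0.0185 m and x of weight_center in the frame of grid between -0.06 and 0.06 m and y of weight_center in the frame of grid between -0.09 and 0.09 m and angle between the z axis of weight_center and the z axis of grid, either way round below 0.15 rad and linear speed of weight below 0.01 m/s); the robot touches nothing.
It fails at once if the thread cone is moved more than 30 mm (distance of thread_cone from where it was at the start of the episode above 0.03 m).
It fails at once if the pin tin is moved more than 30 mm (distance of pin_tin from where it was at the start of the episode above 0.03 m).
It fails at once if the awl is moved more than 30 mm (distance of awl from where it was at the start of the episode above 0.03 m).
It also fails if it takes over 54 s, if anything falls off the work surface, if the arm or the gripper's body presses on something with over 40 N, if the wrist force passes 120 N, or if a joint passes its speed limit or range.

## Working session

There is one attempt and no reset: what is moved stays moved. The work goes in short steps, Python scripts to look and compute and a tool call to move; the robot and the scene stay as the last step left them, time stands still between calls to the robot, and variables do not carry over. Pictures are saved under pics/ and viewed, and the job is handed in when it is done.

Besides the shell and the picture viewer there is one more tool, called after "Call:" by a JSON object that holds its "method" and its "body", one argument or row to a line. servo_tool: Moves the arm, as the interface text tells. Its arguments: {"type":"object","properties":{"motion":{"type":"array"},"squeeze":{"type":"number"}},"required":["motion"]}

```bash
mkdir -p pics
cat > h.py <<'E'
import numpy as np, cv2
from rig import ctrl, capture, get_calibration, ticket, search_frame, outline_of
from scipy.spatial.transform import Rotation as R
def save(n,im,s=1):
    cv2.imwrite('pics/'+n+'.png',cv2.resize(im[:,:,::-1],None,fx=s,fy=s,interpolation=cv2.INTER_CUBIC))
def cloud(cam,d):
    c=get_calibration(cam);K=c['camera_matrix'];T=np.array(c['T'])
    K=np.array(K);v,u=np.mgrid[:480,:640]
    p=np.stack([(u-K[0,2])/K[0,0]*d,(v-K[1,2])/K[1,1]*d,d],-1)
    return p@T[:3,:3].T+T[:3,3]
def proj(cam,P):
    c=get_calibration(cam);K=np.array(c['camera_matrix']);T=np.linalg.inv(np.array(c['T']))
    p=np.atleast_2d(P)@T[:3,:3].T+T[:3,3]; q=p@K.T; return q[:,:2]/q[:,2:]
E
python3 - <<'E'
from h import *
print(ctrl.sense())
for c in ['scene','side']:
    im,d=capture(c); save(c+'0',im); np.savez(c+'0.npz',im=im,d=d)
    for l in ['weight_center','grid','thread_cone','pin_tin','awl']:
        for r in outline_of(c,l)[:4]:
            m=r['pixels']; P=cloud(c,d)[m&(d>0)]
            print(c,l,round(r['score'],2),np.round(r['bbox']),im[m].mean(0).round(),np.median(P,0).round(),P.max(0).round() if len(P) else'')
E
```

```text
{'time_s': 0.0, 'joints': array([ 9.17626736e-01,  3.13456923e-01,  1.49847664e+00,  2.31356500e-05,
        1.33098053e+00, -2.23385086e-01]), 'dq': array([-0.00127132,  0.00060479,  0.00087934, -0.00020037, -0.00054733,
        0.0007101 ]), 'tau': array([ 4.46493232e-04, -4.12246513e+01, -2.59756690e+01, -8.01093421e-06,
        3.83306309e-03,  1.75899231e-05]), 'eef_pos': array([218.58738519, 477.03848701, 230.71664023]), 'ee_rot': array([-2.90570409e-04,  2.13244805e-01,  9.76998575e-01, -5.93505278e-04]), 'force': array([ 0.07682529, -0.29532832,  0.35268499]), 'wrist_torque': array([-0.00566282, -0.02353213, -0.01323171]), 'grip_width': 0.9998373202937137}
scene weight_center 0.88 [251. 278. 271. 310.] [86. 56. 96.] [ 564. -163.   37.] [ 578. -120.   50.]
scene weight_center 0.68 [214. 286. 231. 312.] [107. 100.  97.] [ 514. -241.   41.] [ 527. -200.   52.]
scene weight_center 0.52 [226. 261. 243. 288.] [135.  48.  43.] [ 461. -172.   41.] [ 476. -129.   52.]
scene weight_center 0.39 [279. 182. 361. 248.] [138. 114.  81.] [514.  62. 108.] [591. 274. 156.]
scene grid 0.83 [282
[... 504 characters left out ...]
] [ 443. -178.   37.] [ 493. -148.   48.]
side weight_center 0.62 [342. 323. 367. 350.] [99. 94. 91.] [ 494. -246.   34.] [ 523. -192.   48.]
side weight_center 0.59 [337. 293. 357. 320.] [81. 54. 90.] [ 545. -167.   34.] [ 574. -140.   47.]
side grid 0.94 [224. 218. 299. 283.] [154. 129.  91.] [467.  26. 112.] [621. 381. 153.]
side thread_cone 0.7 [380. 237. 404. 284.] [89. 87. 84.] [ 733. -154.   48.] [ 769. -121.  110.]
side pin_tin 0.9 [387. 375. 426. 418.] [143. 145. 135.] [ 432. -430.   50.] [ 522. -363.   63.]
side pin_tin 0.37 [221. 218. 301. 285.] [154. 130.  93.] [469.  32. 111.] [674. 381. 153.]
side awl 0.63 [184. 211. 205. 246.] [115.  92.  70.] [485. 380.  19.] [577. 473.  28.]
```

View pics/scene0.png

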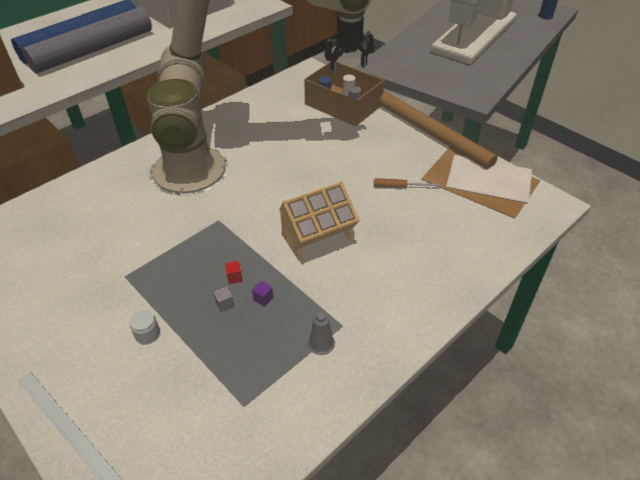

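View pics/side0.png

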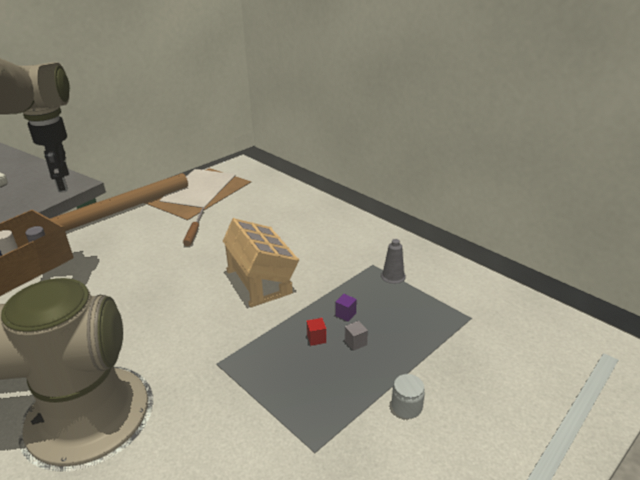

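Run:
```python
from h import *
for c,(x0,y0,x1,y1) in {'scene':(200,170,380,330),'side':(210,210,390,370)}.items():
    save(c+'_crop',np.load(c+'0.npz')['im'][y0:y1,x0:x1],4)
```

```text
(no output)
```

View pics/scene_crop.png

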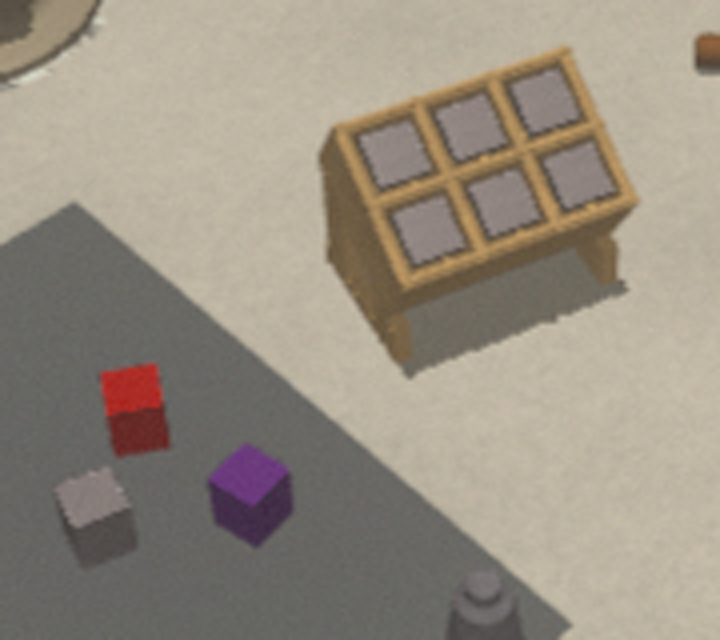

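View pics/side_crop.png

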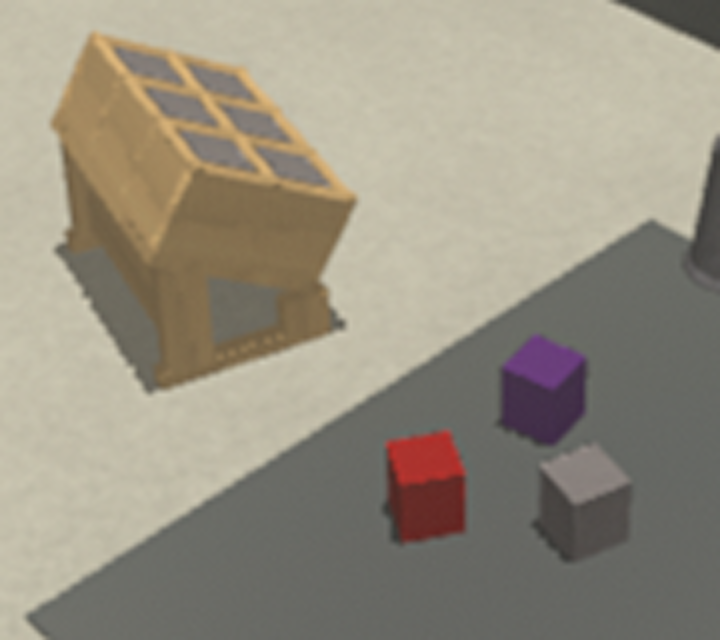

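The scene shows three block look-alikes. In the scene camera they are grey at (223,298), red at (234,272) and purple at (262,294). The plain grey steel one is the loose weight, and both crops confirm it. Next I measure the box pose and the weight.

Run:
```python
from h import *
S={}
for c,lo in [('scene',(275,175,365,258)),('side',(215,210,305,290))]:
    z=np.load(c+'0.npz');im,d=z['im'],z['d'];P=cloud(c,d)
    x0,y0,x1,y1=lo
    Q=P[y0:y1,x0:x1].reshape(-1,3);Q=Q[(Q[:,2]>80)&(Q[:,2]<165)&(np.abs(Q[:,0]-515)<130)&(np.abs(Q[:,1]-60)<150)]
    rng=np.random.default_rng(0);best=None
    for _ in range(3000):
        a=Q[rng.choice(len(Q),3,False)];n=np.cross(a[1]-a[0],a[2]-a[0]);l=np.linalg.norm(n)
        if l<100: continue
        n=n/l;n*=np.sign(n[2])
        if abs(n[2]-.866)>.06: continue
        k=np.abs((Q-a[0])@n)<3
        if best is None or k.sum()>best.sum(): best=k
    I=Q[best];c0=I.mean(0);n=np.linalg.svd(I-c0)[2][2];n*=np.sign(n[2])
    I=Q[np.abs((Q-c0)@n)<4]
    yaw=np.arctan2(n[1],n[0])
    # in-plane axes
    yv=np.cross([0,0,1],n);yv/=np.linalg.norm(yv);xv=np.cross(yv,n)
    uv=np.stack([(I-c0)@xv,(I-c0)@yv],-1).astype(np.float32)
    (cx,cy),sz,an=cv2.minAreaRect(uv)
    pc=c0+cx*xv+cy*yv
    print(c,len(Q),len(I),'n',n.round(3),'tilt',np.degrees(np.arccos(n[2])).round(1),'yaw',np.degrees(yaw).round(1),'c',pc.round(1),sz,an)
    # weight
    for r in outline_of(c,'weight_center') if 0 else []: pass
for c,b in [('scene',(208,282,236,316)),('side',(338,318,371,353))]:
    z=np.load(c+'0.npz');P=cloud(c,z['d']);x0,y0,x1,y1=b
    Q=P[y0:y1,x0:x1].reshape(-1,3)
    B=Q[(Q[:,2]>12)&(Q[:,2]<60)];T=Q[(Q[:,2]>40)&(Q[:,2]<60)]
    for q in (B,T):
        (cc,sz,an)=cv2.minAreaRect(q[:,:2].astype(np.float32)); print(c,len(q),np.round(cc,1),np.round(sz,1),an, np.median(q[:,2]))
```

```text
scene 2950 1837 n [ 0.478 -0.137  0.868] tilt 29.8 yaw -16.0 c [518.4  78.8 122.3] (173.61863708496094, 118.01429748535156) 89.46875762939453
side 2840 1214 n [ 0.474 -0.139  0.869] tilt 29.6 yaw -16.3 c [516.1  77.9 121.8] (118.09326934814453, 175.61752319335938) 0.1790740191936493
scene 314 [ 504. -238.] [36.2 44.1] 75.30126190185547 42.42832203705109
scene 195 [ 504.1 -238. ] [36.  43.9] 74.45014953613281 44.572765841098544
side 439 [ 501.1 -238. ] [40. 38.] 73.38422393798828 39.55875337270845
side 217 [ 501.5 -238.5] [39.5 36.7] 72.41873168945312 43.414709837010605
```

```bash
cat >> h.py <<'E'
C=np.array([517.2,78.4,125.]);YAW=np.radians(-16.1)
def Rz(a):return R.from_euler('z',a).as_matrix()
G=Rz(YAW)@R.from_euler('y',30,degrees=True).as_matrix()
def cell(i): return C+G@np.array([-27 if i<3 else 27,(-54,0,54)[i%3],0])
def pose():
    s=ctrl.sense();q=s['ee_rot'];return s,np.array(s['eef_pos']),R.from_quat([q[1],q[2],q[3],q[0]]).as_matrix()
def tgt(n,yflip=1): # tool z=-n axis matrix n = frame; tool y=yflip*frame y
    z=-n[:,2];y=yflip*n[:,1];return np.stack([np.cross(y,z),y,z],1)
def plan(pt,Rt):
    s,p,A=pose();rv=R.from_matrix(A.T@Rt).as_rotvec(degrees=True)
    print('pos',p.round(1),'tool-frame shift/50',(A.T@(pt-p)/50).round(3),'in target frame/50',(Rt.T@(pt-p)/50).round(3),'turn/10',(rv/10).round(3))
    return rv
E
python3 - <<'E'
from h import *
print(G.round(3),[cell(i).round(1) for i in range(6)])
s,p,A=pose();print('hold',ctrl.hold_point_z,A.round(3), s['joints'].round(2))
for f in(1,-1):
    Rt=tgt(G,f);plan(cell(1)+60*G[:,2],Rt)
for nm in('scene','side'):
    im=np.load(nm+'0.npz')['im'].copy()
    for i in range(6):
        for k in [(-18,-18),(18,-18),(18,18),(-18,18)]:
            q=proj(nm,cell(i)+G@np.array([*k,-2]))[0];cv2.circle(im,tuple(np.round(q).astype(int)),0,(255,0,0),-1)
    for k in [(-58,-85),(58,-85),(58,85),(-58,85)]:
            q=proj(nm,C+G@np.array([*k,0]))[0];cv2.circle(im,tuple(np.round(q).astype(int)),0,(0,255,0),-1)
    x,y=(270,170) if nm=='scene' else(215,205)
    save(nm+'_fit',im[y:y+90,x:x+100],7)
E
```

```text
[[ 0.832  0.277  0.48 ]
 [-0.24   0.961 -0.139]
 [-0.5    0.     0.866]] [array([479.8,  33. , 138.5]), array([494.7,  84.9, 138.5]), array([509.7, 136.8, 138.5]), array([524.7,  20. , 111.5]), array([539.7,  71.9, 111.5]), array([554.6, 123.8, 111.5])]
hold 18.700000000000003 [[-0.909  0.417 -0.   ]
 [ 0.417  0.909 -0.   ]
 [ 0.    -0.    -1.   ]] [ 0.92  0.31  1.5  -0.    1.33 -0.22]
pos [218.8 477.2 231.3] tool-frame shift/50 [-8.881 -4.744  0.817] in target frame/50 [-7.405 -6.008 -3.332] turn/10 [ 0.223  2.994 -0.833]
pos [218.8 477.2 231.3] tool-frame shift/50 [-8.881 -4.744  0.817] in target frame/50 [ 7.405  6.008 -3.332] turn/10 [ 4.444 -0.331 16.588]
```

View pics/scene_fit.png

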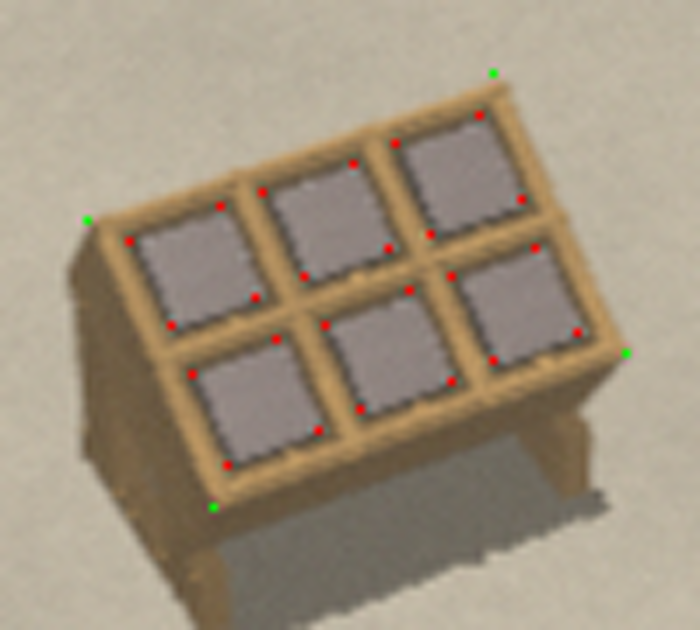

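View pics/side_fit.png

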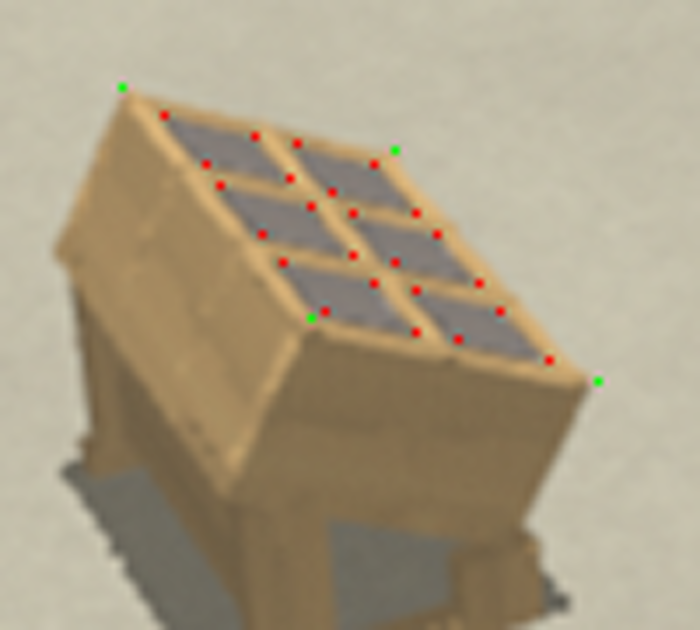

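Call:
{"method": "servo_tool", "body": {
  "motion": [
    {"dr": [0,0,0],"delta_pos": [-0.8,-0.4,0],"hand": 0},
    {"dr": [0,0,0],"delta_pos": [-0.8,-0.4,0],"hand": 0},
    {"dr": [0.07,1,-0.28],"delta_pos": [-0.8,-0.4,-0.3],"hand": 0},
    {"dr": [0.07,1,-0.28],"delta_pos": [-0.8,-0.4,-0.3],"hand": 0},
    {"dr": [0.07,1,-0.28],"delta_pos": [-0.8,-0.4,-0.3],"hand": 0},
    {"dr": [0,0,0],"delta_pos": [-0.8,-0.6,-0.5],"hand": 0},
    {"dr": [0,0,0],"delta_pos": [-0.8,-0.6,-0.5],"hand": 0},
    {"dr": [0,0,0],"delta_pos": [-0.8,-0.6,-0.5],"hand": 0}
  ]
}}

```text
time_s: 1.6
eef_pos: [486.8, 174.5, 257.4]
ee_rot: [-0.264, 0.128, 0.955, 0.042]
force: [0.4, 1.2, -0.5]
grip_width: -0.001
```

Run:
```python
from h import *
plan(cell(1)+150*G[:,2],tgt(G,1));print(pose()[0]['joints'].round(2))
im,d=capture('wrist');save('w1',im);np.savez('w1.npz',im=im,d=d)
```

```text
pos [486.8 174.5 257.4] tool-frame shift/50 [-1.702 -1.701 -1.302] in target frame/50 [-1.752 -1.678 -1.265] turn/10 [ 0.024 -0.098  0.094]
[ 0.03  0.55  1.17  0.18  1.93 -1.25]
```

View pics/w1.png

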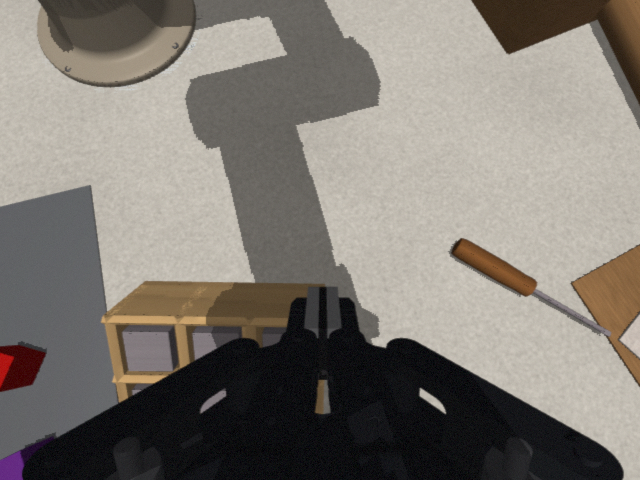

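Run:
```python
from h import *
plan(C+G@np.array([45,0,150]),tgt(G,1))
```

```text
pos [490.3 169.7 256.5] tool-frame shift/50 [-3.064 -1.632 -1.291] in target frame/50 [-3.102 -1.604 -1.234] turn/10 [ 0.031 -0.09   0.064]
```

Call:
{"method": "servo_tool", "body": {
  "motion": [
    {"dr": [0,-0.05,0.06],"delta_pos": [-0.8,-0.4,-0.33],"hand": 0},
    {"dr": [0.03,-0.05,0],"delta_pos": [-0.8,-0.4,-0.33],"hand": 0},
    {"dr": [0,0,0],"delta_pos": [-0.8,-0.4,-0.33],"hand": 0},
    {"dr": [0,0,0],"delta_pos": [-0.7,-0.4,-0.3],"hand": 0},
    {"dr": [0,0,0],"delta_pos": [0,0,0],"hand": 0}
  ]
}}

```text
time_s: 2.28
eef_pos: [632.6, 41.0, 231.1]
ee_rot: [-0.256, 0.137, 0.956, 0.037]
force: [-0.0, 0.0, 0.2]
grip_width: 0.002
```

Run:
```python
from h import *
plan(C+G@np.array([45,0,150]),tgt(G,1));print(pose()[0]['joints'].round(2),pose()[0]['force'])
im,d=capture('wrist');save('w2',im);np.savez('w2.npz',im=im,d=d,P=cloud('wrist',d))
m=im.copy()
for i in range(6):
    for k in [(-18,-18),(18,-18),(18,18),(-18,18)]:
        q=proj('wrist',cell(i)+G@np.array([*k,-2]))[0];cv2.circle(m,tuple(np.round(q).astype(int)),2,(255,0,0),-1)
for k in [(-58,-85),(58,-85),(58,85),(-58,85)]:
        q=proj('wrist',C+G@np.array([*k,0]))[0];cv2.circle(m,tuple(np.round(q).astype(int)),2,(0,255,0),-1)
save('w2f',m)
```

```text
pos [632.6  41.  231.1] tool-frame shift/50 [0.14  0.078 0.05 ] in target frame/50 [0.139 0.078 0.05 ] turn/10 [ 0.008  0.006 -0.013]
[-0.15  0.91  0.61  0.08  2.14 -1.41] [-0.01442024  0.04632982  0.21589124]
```

View pics/w2f.png

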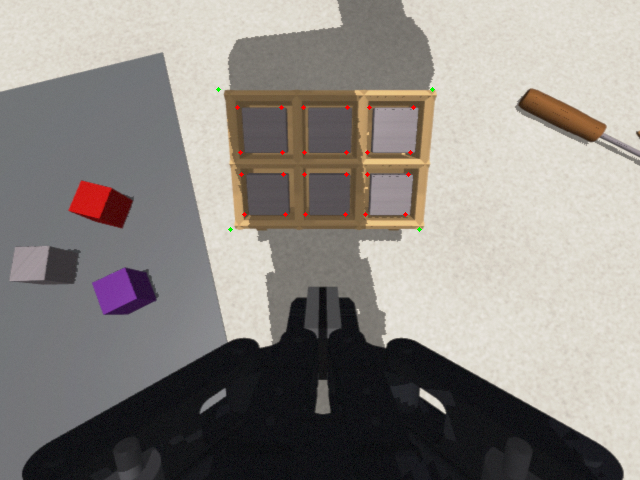

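Wrist picture: the box faces sit about 3–4 px to the right (+y) of my prediction, which is about 3 mm. The grey weight is at (30,264). I shift the model by that amount and go to press cell1.

```bash
cat >> h.py <<'E'
C=C+G@np.array([0.5,2.5,0])
E
python3 - <<'E'
from h import *
plan(cell(1)+12*G[:,2],tgt(G,1))
E
```

```text
pos [632.   42.3 232.1] tool-frame shift/50 [1.547 0.102 2.815] in target frame/50 [1.542 0.106 2.817] turn/10 [ 0.006  0.009 -0.004]
```

Call:
{"method": "servo_tool", "body": {
  "motion": [
    {"dr": [0,0,0],"delta_pos": [0.75,0.05,0.8],"hand": 0},
    {"dr": [0,0,0],"delta_pos": [0.75,0.05,0.8],"hand": 0},
    {"dr": [0,0,0],"delta_pos": [0.05,0,0.8],"hand": 0},
    {"dr": [0,0,0],"delta_pos": [0,0,0.3],"hand": 0},
    {"dr": [0,0,0],"delta_pos": [0,0,0],"hand": 0}
  ]
}}

```text
time_s: 2.95
eef_pos: [504.7, 88.1, 156.1]
ee_rot: [-0.252, 0.133, 0.958, 0.036]
force: [1.0, -0.4, 0.6]
grip_width: 0.001
```

Run:
```python
from h import *
plan(cell(1),tgt(G,1));print(pose()[0]['force'].round(2))
```

```text
pos [504.7  88.1 156.1] tool-frame shift/50 [-0.032 -0.067  0.393] in target frame/50 [-0.035 -0.066  0.393] turn/10 [0.    0.044 0.027]
[ 1.02 -0.4   0.64]
```

Call:
{"method": "servo_tool", "body": {
  "motion": [
    {"dr": [0,0.04,0.03],"delta_pos": [-0.03,-0.06,0.3],"hand": 0},
    {"dr": [0,0,0],"delta_pos": [0,0,0.08],"hand": 0},
    {"dr": [0,0,0],"delta_pos": [0,0,0.06],"hand": 0},
    {"dr": [0,0,0],"delta_pos": [0,0,0.06],"hand": 0}
  ]
}}

```text
time_s: 3.45
eef_pos: [495.4, 88.1, 137.4]
ee_rot: [-0.252, 0.136, 0.958, 0.036]
force: [4.8, -3.5, 26.4]
grip_width: -0.002
```

Run:
```python
from h import *
plan(cell(1),tgt(G,1));print(pose()[0]['force'].round(2), (G.T@pose()[0]['force']).round(2))
```

```text
pos [495.4  88.1 137.4] tool-frame shift/50 [-0.003 -0.015 -0.021] in target frame/50 [-0.003 -0.015 -0.021] turn/10 [0.01  0.054 0.   ]
[ 4.76 -3.52 26.44] [-8.42 -2.06 25.67]
```

Cell1 is firm: 26 N with the tip at the face level. Cell0 is next.

Call:
{"method": "servo_tool", "body": {
  "motion": [
    {"dr": [0,0.05,0],"delta_pos": [0,0,-0.4],"hand": 0},
    {"dr": [0,0,0],"delta_pos": [0,-0.55,0],"hand": 0},
    {"dr": [0,0,0],"delta_pos": [0,-0.53,0],"hand": 0},
    {"dr": [0,0,0],"delta_pos": [0,0,0],"hand": 0}
  ]
}}

```text
time_s: 3.95
eef_pos: [491.0, 31.8, 156.3]
ee_rot: [-0.254, 0.136, 0.957, 0.037]
force: [-0.6, 0.8, -0.2]
grip_width: -0.002
```

Run:
```python
from h import *
plan(cell(0),tgt(G,1));print((G.T@pose()[0]['force']).round(2))
```

```text
pos [491.   31.8 156.3] tool-frame shift/50 [0.008 0.01  0.42 ] in target frame/50 [0.006 0.011 0.42 ] turn/10 [0.013 0.024 0.001]
[-0.56  0.57 -0.58]
```

Call:
{"method": "servo_tool", "body": {
  "motion": [
    {"dr": [0,0,0],"delta_pos": [0,0.01,0.3],"hand": 0},
    {"dr": [0,0,0],"delta_pos": [0,0,0.1],"hand": 0},
    {"dr": [0,0,0],"delta_pos": [0,0,0.06],"hand": 0},
    {"dr": [0,0,0],"delta_pos": [0,0,0.06],"hand": 0}
  ]
}}

```text
time_s: 4.45
eef_pos: [481.1, 36.4, 137.0]
ee_rot: [-0.25, 0.135, 0.958, 0.036]
force: [5.1, -5.3, 26.7]
grip_width: 0.002
```

Run:
```python
from h import *
plan(cell(0),tgt(G,1));print((G.T@pose()[0]['force']).round(2))
```

```text
pos [481.1  36.4 137. ] tool-frame shift/50 [ 0.011 -0.023 -0.023] in target frame/50 [ 0.011 -0.023 -0.022] turn/10 [0.004 0.078 0.009]
[-7.85 -3.63 26.29]
```

Cell0 is firm too (26 N), so the upper row's empty cell should be cell2. I press it to make sure.

Call:
{"method": "servo_tool", "body": {
  "motion": [
    {"dr": [0,0.05,0],"delta_pos": [0,0,-0.4],"hand": 0},
    {"dr": [0,0,0],"delta_pos": [0,0.75,0],"hand": 0},
    {"dr": [0,0,0],"delta_pos": [0,0.75,0],"hand": 0},
    {"dr": [0,0,0],"delta_pos": [0,0.65,0],"hand": 0},
    {"dr": [0,0,0],"delta_pos": [0,0,0],"hand": 0}
  ]
}}

```text
time_s: 5.08
eef_pos: [521.0, 142.3, 154.8]
ee_rot: [-0.254, 0.134, 0.957, 0.036]
force: [-0.1, -0.2, -0.5]
grip_width: -0.0
```

Run:
```python
from h import *
plan(cell(2),tgt(G,1));print((G.T@pose()[0]['force']).round(2))
```

```text
pos [521.  142.3 154.8] tool-frame shift/50 [-0.009 -0.12   0.375] in target frame/50 [-0.011 -0.12   0.375] turn/10 [-0.     0.032  0.021]
[ 0.22 -0.2  -0.4 ]
```

Call:
{"method": "servo_tool", "body": {
  "motion": [
    {"dr": [0,0.03,0],"delta_pos": [0,-0.12,0.3],"hand": 0},
    {"dr": [0,0,0],"delta_pos": [0,0,0.1],"hand": 0},
    {"dr": [0,0,0],"delta_pos": [0,0,0.07],"hand": 0},
    {"dr": [0,0,0],"delta_pos": [0,0,0.07],"hand": 0}
  ]
}}

```text
time_s: 5.58
eef_pos: [506.2, 139.9, 131.0]
ee_rot: [-0.255, 0.133, 0.957, 0.037]
force: [-0.1, 0.4, 1.3]
grip_width: 0.003
```

Run:
```python
from h import *
plan(cell(2),tgt(G,1));print((G.T@pose()[0]['force']).round(2))
```

```text
pos [506.2 139.9 131. ] tool-frame shift/50 [-0.009  0.009 -0.172] in target frame/50 [-0.009  0.009 -0.172] turn/10 [0.    0.009 0.022]
[-0.85  0.35  0.99]
```

It gives way at about 1 N. I press a little deeper, hold, then retreat.

Call:
{"method": "servo_tool", "body": {
  "motion": [
    {"dr": [0,0,0],"delta_pos": [0,0,0.1],"hand": 0},
    {"dr": [0,0,0],"delta_pos": [0,0,0.04],"hand": 0},
    {"dr": [0,0,0],"delta_pos": [0,0,0],"hand": 0}
  ]
}}

```text
time_s: 5.95
eef_pos: [502.8, 140.9, 124.8]
ee_rot: [-0.255, 0.133, 0.957, 0.037]
force: [-0.2, 0.2, 0.5]
grip_width: 0.001
```

Run:
```python
from h import *
plan(cell(2),tgt(G,1));print((G.T@pose()[0]['force']).round(2))
W=np.array([503,-237,0.]);F=Rz(np.radians(-16))
plan(W+[0,0,150],tgt(F,1))
```

```text
pos [502.8 140.9 124.8] tool-frame shift/50 [-0.008  0.009 -0.315] in target frame/50 [-0.008  0.009 -0.315] turn/10 [0.002 0.012 0.022]
[-0.47  0.09  0.32]
pos [502.8 140.9 124.8] tool-frame shift/50 [-1.541 -7.266 -1.485] in target frame/50 [-2.087 -7.264 -0.504] turn/10 [ 0.01  -2.988  0.011]
```

Call:
{"method": "servo_tool", "body": {
  "motion": [
    {"dr": [0,0,0],"delta_pos": [0,0,-0.9],"hand": 0},
    {"dr": [0,0,0],"delta_pos": [0,0,-0.9],"hand": 0.3},
    {"dr": [0,0,0],"delta_pos": [0,-1,0],"hand": 0.8},
    {"dr": [0,-1,0],"delta_pos": [0,-1,0],"hand": 0.8},
    {"dr": [0,-1,0],"delta_pos": [0,-1,0],"hand": 0.8},
    {"dr": [0,-1,0],"delta_pos": [0,-1,0],"hand": 0.8},
    {"dr": [0,0,0],"delta_pos": [0,-1,0],"hand": 0.8},
    {"dr": [0,0,0],"delta_pos": [0,-1,0],"hand": 0.8},
    {"dr": [0,0,0],"delta_pos": [0,-0.6,0],"hand": 0.8},
    {"dr": [0,0,0],"delta_pos": [0,0,0],"hand": 0.8}
  ]
}}

```text
time_s: 7.2
eef_pos: [453.6, -199.8, 205.0]
ee_rot: [0.01, 0.138, 0.99, -0.003]
force: [0.3, 0.0, -0.3]
grip_width: 0.799
```

Run:
```python
from h import *
W=np.array([503,-237,0.]);F=Rz(np.radians(-16))
plan(W+[0,0,150],tgt(F,1))
im,d=capture('wrist');save('w3',im);np.savez('w3.npz',im=im,d=d,P=cloud('wrist',d))
for r in outline_of('wrist','weight_center'):
    m=r['pixels'];P=cloud('wrist',d)[m&(d>0)];T=P[np.abs(P[:,2]-45)<5]
    print(r['score'],np.round(r['bbox']),im[m].mean(0).round(), len(T))
    if len(T)>20:print(cv2.minAreaRect(T[:,:2].astype(np.float32)),np.median(T[:,2]))
```

```text
pos [ 453.6 -199.8  205. ] tool-frame shift/50 [-1.13  -0.441  1.126] in target frame/50 [-1.154 -0.443  1.1  ] turn/10 [-0.023  0.119  0.015]
0.84 [282. 240. 318. 294.] [148. 139. 144.] 1295
((503.5776062011719, -233.2845458984375), (35.95128631591797, 35.91811752319336), 75.20733642578125) 45.049532517668354
0.73 [541.  94. 640. 278.] [116.  95.  66.] 159
((503.7108154296875, -1.2981820106506348), (2.1777310371398926, 28.56026268005371), 74.5614013671875) 46.443482664888506
0.66 [364. 265. 408. 319.] [101.  49. 128.] 994
((555.801513671875, -153.81678771972656), (36.57849884033203, 35.80412292480469), 10.479654312133789) 45.013730986457205
0.64 [337. 172. 387. 227.] [114.  21.  20.] 1584
((452.04730224609375, -163.90150451660156), (36.266204833984375, 36.158931732177734), 59.99485778808594) 45.13966195773389
```

View pics/w3.png

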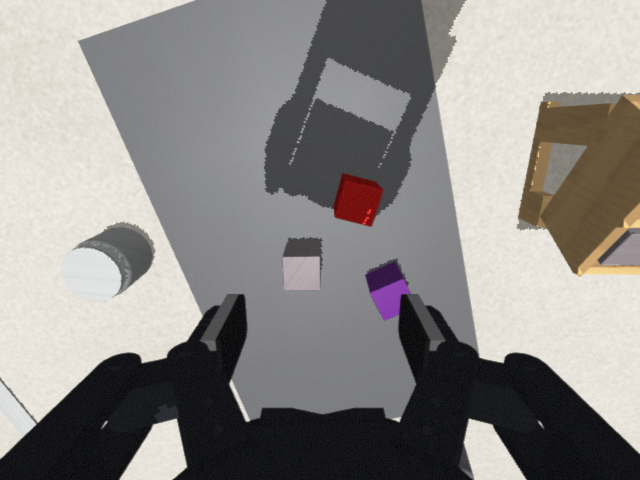

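Wrist picture: the grey weight is at (302,266), standing clear, with red at (359,200) and purple at (385,290). The wrist depth gives a 36×36 mm top at z=45. I move above it.

Run:
```python
from h import *
plan(np.array([503.3,-235,80]),tgt(Rz(np.radians(-15.3)),1))
```

```text
pos [ 454.2 -198.   205. ] tool-frame shift/50 [-1.093 -0.437  2.525] in target frame/50 [-1.142 -0.454  2.5  ] turn/10 [-0.021  0.118 -0.041]
```

Call:
{"method": "servo_tool", "body": {
  "motion": [
    {"dr": [-0.02,0.12,-0.04],"delta_pos": [-0.6,-0.2,0.3],"hand": 0.8},
    {"dr": [0,0,0],"delta_pos": [-0.5,-0.23,0.7],"hand": 0.8},
    {"dr": [0,0,0],"delta_pos": [0,0,0.8],"hand": 0.8},
    {"dr": [0,0,0],"delta_pos": [0,0,0.6],"hand": 0.8},
    {"dr": [0,0,0],"delta_pos": [0,0,0],"hand": 0.8}
  ]
}}

```text
time_s: 7.92
eef_pos: [506.0, -228.7, 83.1]
ee_rot: [0.0, 0.129, 0.992, -0.0]
force: [-0.2, -0.5, 1.0]
grip_width: 0.798
```

Run:
```python
from h import *
plan(np.array([503.3,-235,22]),tgt(Rz(np.radians(-15.3)),1))
im,d=capture('wrist');save('w4',im)
```

```text
pos [ 506.  -228.7   83.1] tool-frame shift/50 [ 0.021 -0.135  1.222] in target frame/50 [ 0.019 -0.135  1.222] turn/10 [-0.001  0.004  0.046]
```

View pics/w4.png

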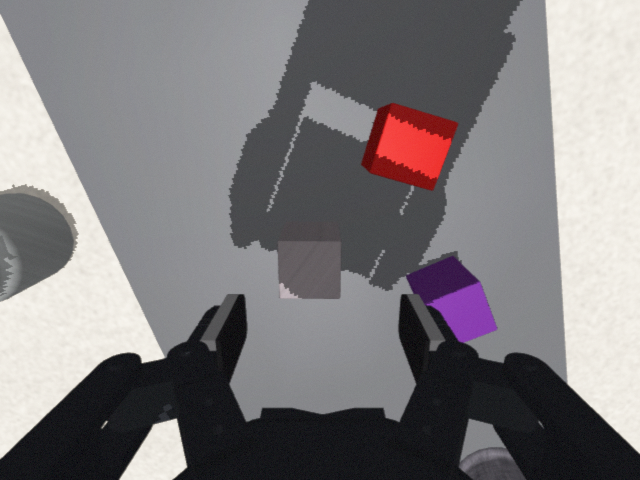

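The weight at (309,270) lies between the open fingers and slightly to the left, which matches the 7 mm still to go. I descend and grip.

Call:
{"method": "servo_tool", "body": {
  "motion": [
    {"dr": [0,0,0.05],"delta_pos": [0.02,-0.14,0.3],"hand": 0.8},
    {"dr": [0,0,0],"delta_pos": [0,0,0.5],"hand": 0.8},
    {"dr": [0,0,0],"delta_pos": [0,0,0.4],"hand": 0.8},
    {"dr": [0,0,0],"delta_pos": [0,0,0],"hand": 0.8}
  ]
}}

```text
time_s: 8.48
eef_pos: [506.0, -237.6, 26.2]
ee_rot: [0.005, 0.134, 0.991, -0.003]
force: [0.4, 0.6, 0.2]
grip_width: 0.8
```

Run:
```python
from h import *
plan(np.array([503.3,-235,22]),tgt(Rz(np.radians(-15.3)),1))
im,d=capture('wrist');save('w5',im)
```

```text
pos [ 506.  -237.6   26.2] tool-frame shift/50 [0.066 0.037 0.083] in target frame/50 [0.066 0.037 0.084] turn/10 [-0.024  0.061 -0.006]
```

View pics/w5.png

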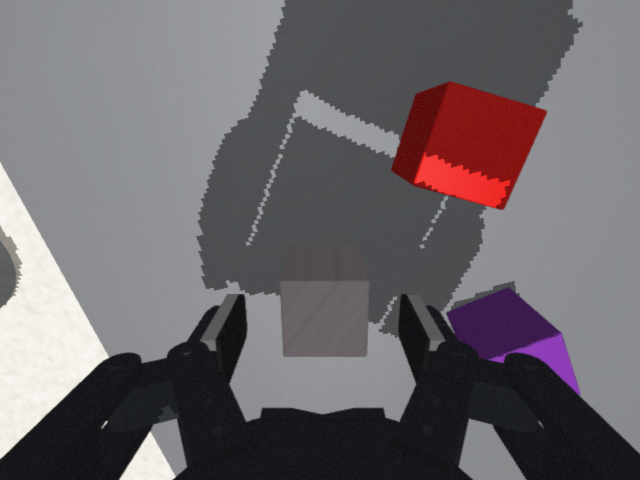

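Run:
```python
from h import *
s,p,A=pose()
for x in(-11,0,11):print(proj('wrist',(p+A@np.array([x,0,-(45-p[2])]))))
```

```text
[[321.24605777 347.09779141]]
[[321.22267366 324.49509108]]
[[321.19817323 300.81337792]]
```

Call:
{"method": "servo_tool", "body": {
  "motion": [
    {"dr": [-0.02,0.06,0],"delta_pos": [0.06,0.03,0.08],"hand": 0.8},
    {"dr": [0,0,0],"delta_pos": [0,0,0],"hand": 0.8},
    {"dr": [0,0,0],"delta_pos": [0,0,0],"hand": 0.2},
    {"dr": [0,0,0],"delta_pos": [0,0,0],"hand": 0.2},
    {"dr": [0,0,0],"delta_pos": [0,0,0],"hand": 0.2},
    {"dr": [0,0,0],"delta_pos": [0,0,0],"hand": 0.2},
    {"dr": [0,0,0],"delta_pos": [0,0,0],"hand": 0.2}
  ],
  "squeeze": 60
}}

```text
time_s: 9.4
eef_pos: [505.0, -236.5, 25.6]
ee_rot: [0.003, 0.134, 0.991, -0.002]
force: [-0.3, -0.1, -0.8]
grip_width: 0.409
```

Call:
{"method": "servo_tool", "body": {
  "motion": [
    {"dr": [0,0,0],"delta_pos": [0,0,-0.5],"hand": 0.2},
    {"dr": [0,0,0],"delta_pos": [0,0,-0.8],"hand": 0.2},
    {"dr": [0,0,0],"delta_pos": [0,0,-0.8],"hand": 0.2},
    {"dr": [0,0,0],"delta_pos": [0,0,-0.8],"hand": 0.2},
    {"dr": [0,0,0],"delta_pos": [0,0,0],"hand": 0.2}
  ]
}}

```text
time_s: 10.02
eef_pos: [502.8, -234.8, 171.7]
ee_rot: [-0.001, 0.134, 0.991, 0.0]
force: [-0.3, -1.0, -5.3]
grip_width: 0.406
```

Run:
```python
from h import *
s,p,A=pose();print(p,s['force'],s['grip_width'])
im,d=capture('wrist');save('w6',im);P=cloud('wrist',d)
m=np.zeros((480,640),bool);m[240:400,285:360]=1
L=(P-p)@A;k=m&(np.abs(L[...,0])<25)&(np.abs(L[...,1])<14)&(L[...,2]>-40)&(L[...,2]<0)
q=L[k];print(len(q),q.min(0),q.max(0),np.median(q,0))
print(cv2.minAreaRect(q[:,:2].astype(np.float32)))
plan(cell(2)+G@np.array([0,0,100]),tgt(G,1))
```

```text
[ 502.81182687 -234.82661925  171.69847489] [-0.26642832 -1.00123869 -5.28675513] 0.4061184074428333
6265 [-16.16496256 -13.99754138 -19.52868242] [ 2.10738233e+01  1.39936593e+01 -7.87314004e-03] [  7.50166933  -0.14411347 -17.19456311]
((2.4530086517333984, -0.0020046234130859375), (37.238094329833984, 27.98906135559082), 0.00770869804546237)
pos [ 501.9 -234.2  169.5] tool-frame shift/50 [ 0.814  7.234 -1.091] in target frame/50 [ 1.333  7.222 -0.509] turn/10 [-0.01   2.968  0.073]
```

View pics/w6.png

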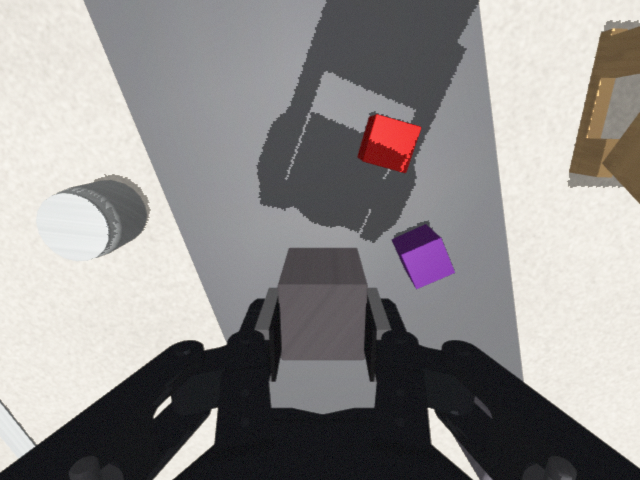

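The weight is held by its upper part, square, with its top 19 mm behind the TCP and about 1.8 mm towards tool +x. The wrist force of about 5 N fits 0.5 kg. I carry it over cell2.

Call:
{"method": "servo_tool", "body": {
  "motion": [
    {"dr": [0,0,0],"delta_pos": [0,0.3,-0.9],"hand": 0.2},
    {"dr": [0,0.99,0.02],"delta_pos": [0.1,0.9,-0.3],"hand": 0.2},
    {"dr": [0,0.99,0.02],"delta_pos": [0.1,0.9,-0.1],"hand": 0.2},
    {"dr": [0,0.99,0.02],"delta_pos": [0.1,0.9,0],"hand": 0.2},
    {"dr": [0,0,0],"delta_pos": [0.1,0.9,0],"hand": 0.2},
    {"dr": [0,0,0],"delta_pos": [0.1,0.9,0],"hand": 0.2},
    {"dr": [0,0,0],"delta_pos": [0,0.9,0],"hand": 0.2},
    {"dr": [0,0,0],"delta_pos": [0,0.7,0],"hand": 0.2},
    {"dr": [0,0,0],"delta_pos": [0,0,0],"hand": 0.2}
  ]
}}

```text
time_s: 11.2
eef_pos: [566.8, 89.8, 221.9]
ee_rot: [-0.28, 0.135, 0.95, 0.038]
force: [-0.9, -0.2, -4.5]
grip_width: 0.406
```

Run:
```python
from h import *
plan(cell(2)+G@np.array([1.8,0,65]),tgt(G,1));print(pose()[0]['grip_width'])
```

```text
pos [566.8  89.8 221.9] tool-frame shift/50 [0.256 0.637 0.835] in target frame/50 [0.295 0.636 0.823] turn/10 [-0.013 -0.281 -0.013]
0.40620082429065224
```

Call:
{"method": "servo_tool", "body": {
  "motion": [
    {"dr": [-0.01,-0.28,-0.01],"delta_pos": [0.25,0.64,0.2],"hand": 0.2},
    {"dr": [0,0,0],"delta_pos": [0.05,0,0.3],"hand": 0.2},
    {"dr": [0,0,0],"delta_pos": [0,0,0.33],"hand": 0.2},
    {"dr": [0,0,0],"delta_pos": [0,0,0],"hand": 0.2}
  ]
}}

```text
time_s: 11.7
eef_pos: [541.2, 128.1, 185.9]
ee_rot: [-0.26, 0.137, 0.955, 0.035]
force: [0.7, 0.1, -3.3]
grip_width: 0.408
```

Run:
```python
from h import *
plan(cell(2)+G@np.array([1.8,0,30]),tgt(G,1))
im,d=capture('wrist');save('w7',im)
for c,(x,y) in {'scene':(270,130),'side':(190,150)}.items():
    im,d=capture(c);save(c+'7',im[y:y+130,x:x+130],4.6)
```

```text
pos [541.2 128.1 185.9] tool-frame shift/50 [0.041 0.042 0.547] in target frame/50 [0.045 0.041 0.547] turn/10 [-0.015 -0.046 -0.031]
```

View pics/w7.png

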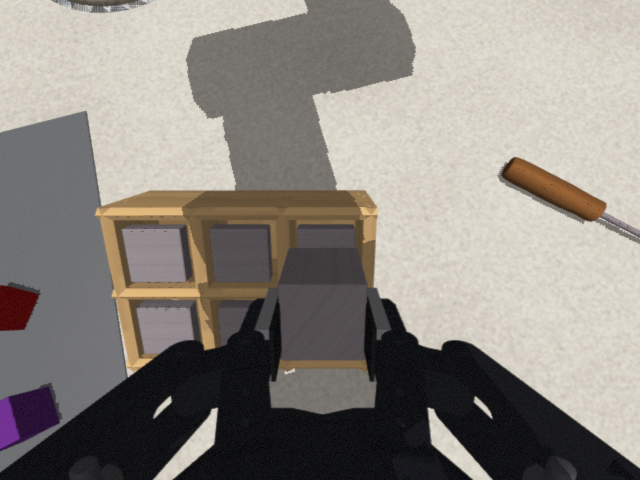

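View pics/side7.png

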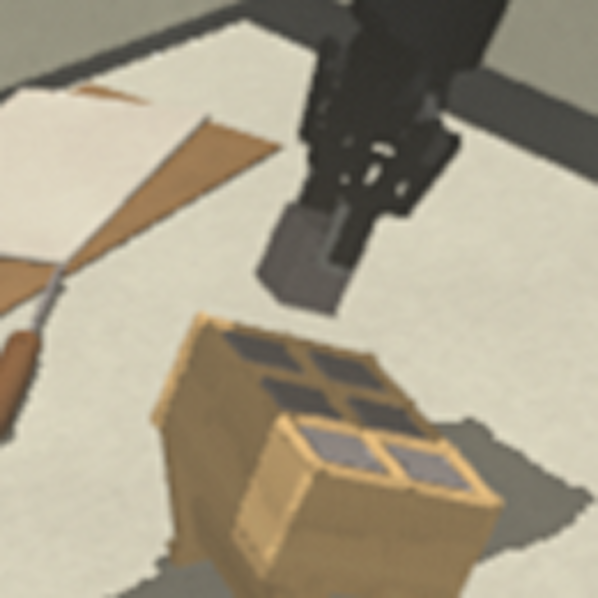

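View pics/scene7.png

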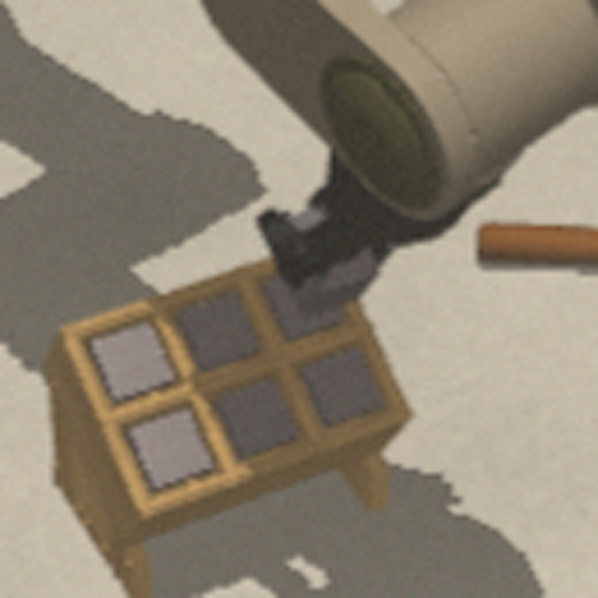

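The weight hangs over cell2; in the wrist view cell2's face spans columns 299–354. I compare that with the prediction.

Run:
```python
from h import *
im=cv2.imread('pics/w7.png')[:,:,::-1].copy()
for i in range(3):
    for k in [(-18,-18),(18,-18),(18,18),(-18,18)]:
        q=proj('wrist',cell(i)+G@np.array([*k,-2]))[0];cv2.circle(im,tuple(np.round(q).astype(int)),1,(255,0,0),-1)
for k in [(-58,-85),(58,-85),(58,85),(-58,85)]:
    q=proj('wrist',C+G@np.array([*k,0]))[0];cv2.circle(im,tuple(np.round(q).astype(int)),1,(0,255,0),-1)
save('w7f',im[170:390,90:390],2.6)
```

```text
(no output)
```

View pics/w7f.png

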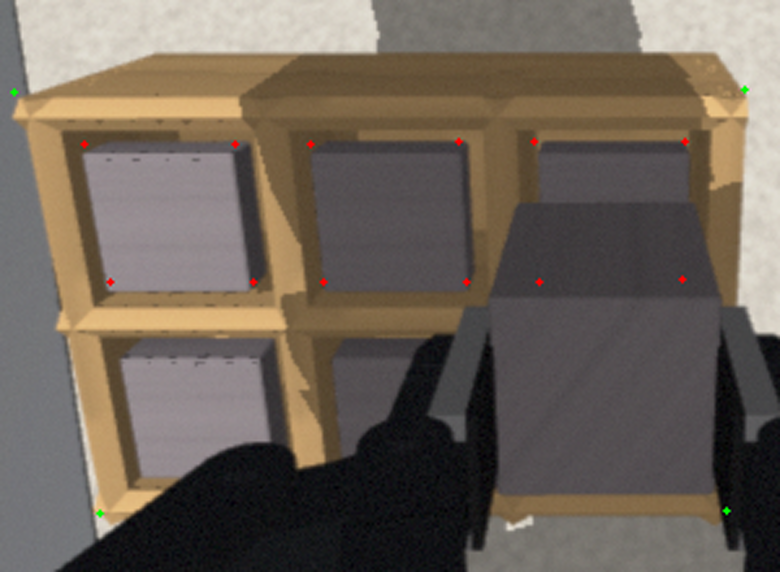

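Call:
{"method": "servo_tool", "body": {
  "motion": [
    {"dr": [-0.01,-0.05,-0.03],"delta_pos": [0.02,0.04,0.25],"hand": 0.2},
    {"dr": [0,0,0],"delta_pos": [0,0,0.25],"hand": 0.2},
    {"dr": [0,0,0],"delta_pos": [0,0,0],"hand": 0.2}
  ]
}}

```text
time_s: 12.22
eef_pos: [531.0, 132.7, 166.4]
ee_rot: [-0.253, 0.136, 0.957, 0.036]
force: [-1.0, 0.0, -4.3]
grip_width: 0.404
```

Run:
```python
from h import *
plan(cell(2)+G@np.array([3,0,0]),tgt(G,1));print((G.T@pose()[0]['force']).round(1))
for c,(x,y) in {'scene':(280,160),'side':(210,180)}.items():
    im,d=capture(c);save(c+'8',im[y:y+100,x:x+100],6)
```

```text
pos [531.  132.7 166.4] tool-frame shift/50 [0.03  0.008 0.699] in target frame/50 [0.025 0.009 0.699] turn/10 [ 0.007  0.039 -0.005]
[ 1.3 -0.3 -4.2]
```

View pics/side8.png

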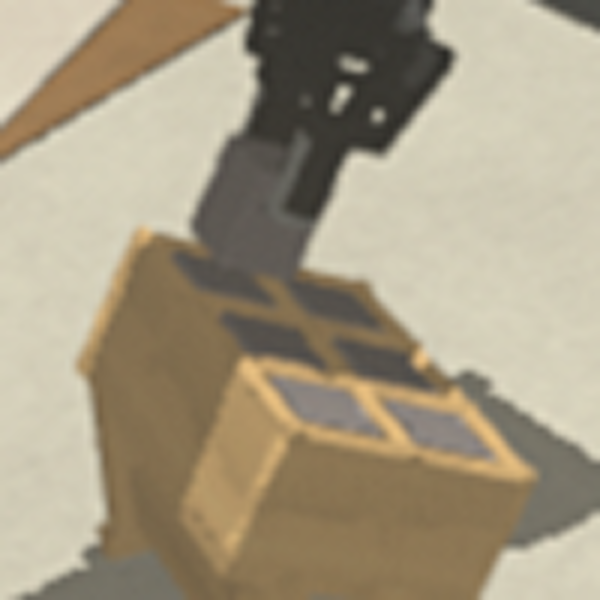

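View pics/scene8.png

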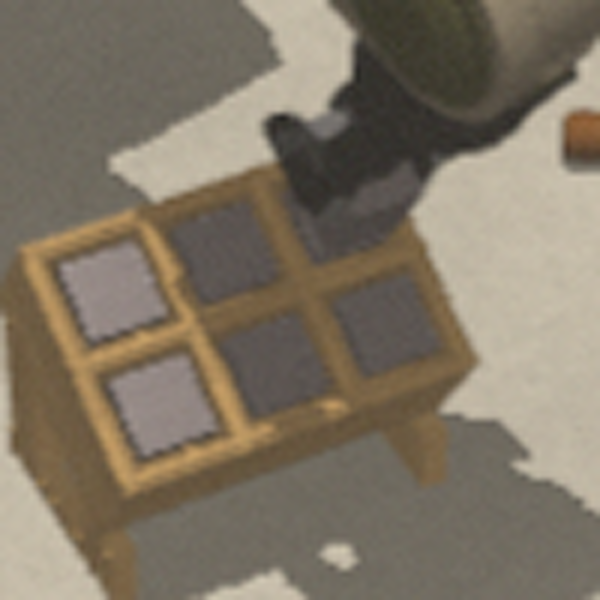

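Call:
{"method": "servo_tool", "body": {
  "motion": [
    {"dr": [0,0.04,0],"delta_pos": [0.03,0,0.12],"hand": 0.2},
    {"dr": [0,0,0],"delta_pos": [0,0,0.12],"hand": 0.2},
    {"dr": [0,0,0],"delta_pos": [0,0,0.1],"hand": 0.2}
  ]
}}

```text
time_s: 12.7
eef_pos: [522.4, 135.3, 153.0]
ee_rot: [-0.255, 0.136, 0.957, 0.037]
force: [-0.2, 0.1, -2.3]
grip_width: 0.41
```

Run:
```python
from h import *
plan(cell(2)+G@np.array([3,0,0]),tgt(G,1));print((G.T@pose()[0]['force']).round(1))
```

```text
pos [522.4 135.3 153. ] tool-frame shift/50 [0.004 0.006 0.377] in target frame/50 [0.003 0.007 0.377] turn/10 [ 0.013  0.016 -0.004]
[ 1.   0.  -2.1]
```

Call:
{"method": "servo_tool", "body": {
  "motion": [
    {"dr": [0,0,0],"delta_pos": [0,0,0.12],"hand": 0.2},
    {"dr": [0,0,0],"delta_pos": [0,0,0.1],"hand": 0.2},
    {"dr": [0,0,0],"delta_pos": [0,0,0.06],"hand": 0.2}
  ]
}}

```text
time_s: 13.08
eef_pos: [515.2, 137.4, 140.1]
ee_rot: [-0.255, 0.136, 0.957, 0.037]
force: [0.0, 0.6, -3.0]
grip_width: 0.404
```

Run:
```python
from h import *
plan(cell(2)+G@np.array([3,0,0]),tgt(G,1));print((G.T@pose()[0]['force']).round(1))
im,d=capture('wrist');save('w9',im)
```

```text
pos [515.2 137.4 140.1] tool-frame shift/50 [0.003 0.006 0.079] in target frame/50 [0.002 0.006 0.079] turn/10 [ 0.012  0.018 -0.004]
[ 1.3  0.6 -2.7]
```

View pics/w9.png

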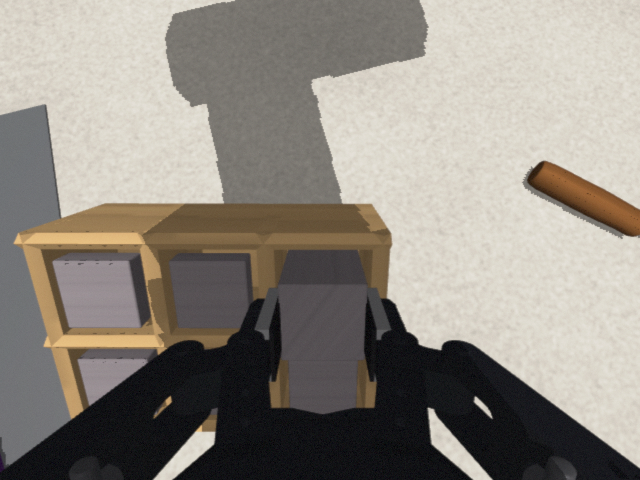

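The weight is about 22 mm into cell2 with no side load. I release it.

Call:
{"method": "servo_tool", "body": {
  "motion": [
    {"dr": [0,0,0],"delta_pos": [0,0,0],"hand": 0.7},
    {"dr": [0,0,0],"delta_pos": [0,0,0],"hand": 0.7},
    {"dr": [0,0,0],"delta_pos": [0,0,0],"hand": 0.7},
    {"dr": [0,0,0],"delta_pos": [0,0,0],"hand": 0.7},
    {"dr": [0,0,0],"delta_pos": [0,0,-0.4],"hand": 0.7},
    {"dr": [0,0,0],"delta_pos": [0,0,-0.6],"hand": 0.7},
    {"dr": [0,0,0],"delta_pos": [0,0,-0.6],"hand": 0.7},
    {"dr": [0,0,0],"delta_pos": [-0.8,0,-0.6],"hand": 0.3},
    {"dr": [0,0,0],"delta_pos": [-0.6,0,0],"hand": 0},
    {"dr": [0,0,0],"delta_pos": [0,0,0],"hand": 0}
  ]
}}

```text
time_s: 14.38
eef_pos: [628.2, 104.5, 203.8]
ee_rot: [-0.255, 0.136, 0.957, 0.037]
force: [0.3, -0.0, -0.2]
grip_width: 0.059
```

Run:
```python
from h import *
im,d=capture('wrist');save('w10',im);P=cloud('wrist',d)
g=(P-C)@G
for i in range(6):
    c=G.T@(cell(i)-C); k=(np.abs(g[...,0]-c[0]-2)<10)&(np.abs(g[...,1]-c[1])<10)&(np.abs(g[...,2])<40)&(d>0)
    q=g[k];
    if len(q):
        co=np.linalg.lstsq(np.c_[q[:,:2],np.ones(len(q))],q[:,2],rcond=None)[0];print(i,len(q),'z med',np.median(q[:,2]).round(2),'slopes',co[:2].round(3))
for c,(x,y) in {'scene':(280,160),'side':(210,180)}.items():
    im,d=capture(c);save(c+'10',im[y:y+100,x:x+100],6)
```

```text
0 779 z med 0.09 slopes [ 0.005 -0.005]
1 776 z med 0.21 slopes [-0.004  0.008]
2 780 z med 0.24 slopes [ 0.001 -0.006]
3 624 z med 0.13 slopes [-0.005 -0.002]
4 633 z med 0.17 slopes [0.001 0.004]
5 614 z med 0.29 slopes [-0.    0.01]
```

View pics/w10.png

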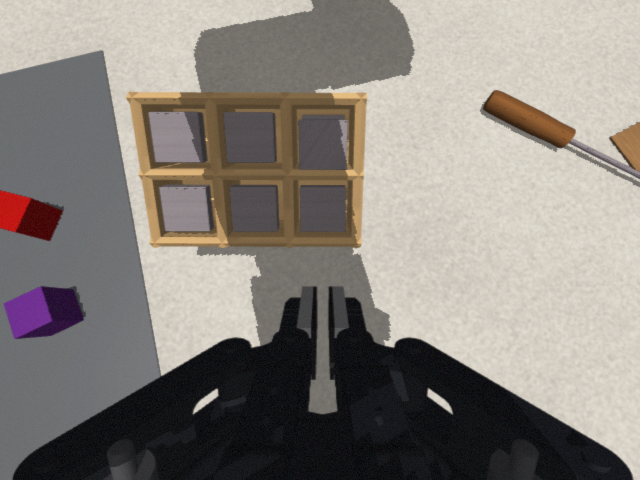

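View pics/scene10.png

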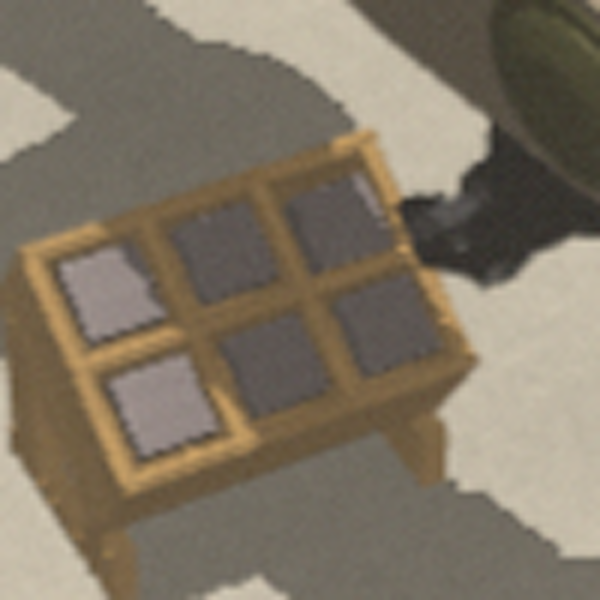

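In the wrist view, cell2's face (324,142) lies level with the other five to about 0.2 mm and has slid against the lower wall of its cell. The scene view shows it seated, with the gripper clear. I hand in.

Run:
```python
from h import *
s=ctrl.sense();print(s['time_s'],np.abs(s['dq']).max(),s['force'])
print(ticket.finish_job())
```

```text
14.525 0.017310684618338845 [-1.4415878  -0.39365722  0.35759116]
the job is handed in; nothing more can be done
None
```

The grey loose weight is in the upper left cell (cell2), seated level with the other weights and released. I handed the job in at 14.5 s of the 54 s allowed; no verdict was reported.

- **Finding the empty cell:** I pressed the upper row first. The upper middle and upper right cells (cell1 and cell0) were firm, at about 26 N with no travel. The upper left cell gave way by about 14 mm at roughly 1 N, while the loose weight still stood on the table.
- **Placing the weight:** I gripped it near the top and lowered it about 22 mm into the cell with no noticeable side load. After I let go, it sank the rest of the way by itself.
- **Last checks:** In the wrist depth picture its top is within about 0.2 mm of the other faces and parallel to them within 0.01 rad. The gripper had backed off well clear of it. I went nowhere near the thread cone, tin or awl, but did not measure their positions again at the end.
- **Disagreement:** The wrist camera and the two fixed cameras differed by 2–5 mm on where the box and weight were. I used values in between, which the cell's clearance allowed.

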